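# Load the socket cassette at the top of the torque check ramp

## Task

Push the blue cassette that carries the chrome socket up its lane of the two-lane ramp until it rests against the brass stop at the top, and leave it there. Slide it rather than lifting it, and leave the cassette with the orange wrench cap where it is.

Things in the scene. Friction and masses are not known exactly. Their poses are not given: they have to be found in the camera images.
- socket_cassette: the part to push, about 0.3 kg: blue block 70 mm long (x) by 56 wide (y) by 24 high, an upright chrome socket 33 mm across fixed in the middle of its top, 60 mm high in all. Origin: centre of its underside. +x points uphill (within 5 degrees); push on its flat -x face, 35 mm behind the origin. Starts loose on the level apron, in either lane.
- cap_cassette: the cassette to leave alone: the same blue block (70 x 56 x 24 mm) but with an orange fluted polymer cap, 42 mm across, on top, 48 mm high in all. Origin: centre of its underside. It stands loose on the apron in the other lane.
- ramp: fixed two-lane aluminium ramp, 182 mm wide. Origin: on the table, under the middle of the fold; +x uphill, z up. x -130 to 0 mm: level apron, surface at z = 10 mm; beyond x = 0 it climbs at 8 degrees. Lanes centred at y = -43 and +43 mm, each 68 mm wide between rails 8 mm high. Free table behind the apron; vise, clamp and spanner stand 60 mm or more from the ramp, under 110 mm high.
- stop (a point): foot of the brass stop's face, midway between the lanes: 148.5 mm uphill of the ramp's origin, z = 31 mm. The stop is a bar across both lanes, 26 mm tall, square to the slope. A cassette resting against it has its origin at x = 114, z = 26 mm in the ramp's frame and its rear face's foot at x = 79; tilted by the slope, its rear top edge lies at x = 76. Friction keeps it there.
Mind the look-alikes: they are no part of the job. What is shaped like the socket_cassette but brown, pink or turquoise is not meant.

How it is judged:
By the outcome, as a careful person would: the job done as asked, in the order asked, and still so for the second after the job is handed in, with the robot touching nothing.
It also fails if it takes over 38 s, if anything falls off the work surface, if the arm or the gripper's body presses on something with over 40 N, if the wrist force passes 120 N, or if a joint passes its speed limit or range.

## Robot

A 7-joint arm with a two-finger parallel gripper is mounted at the origin on the work surface. World frame = base frame: x ahead of the robot, y to its left, z up, the work surface at z = 0. Lengths are in m, angles in rad, forces in N, time in s.
With the tool pointing down it reaches from about 0.425 to 0.825 m from the base axis. Payload 3.6 kg.
Tool frame: the origin (TCP) lies at the very end of the fingers, on their centre line; the grasp point (between the pads) lies 19 mm behind it (r.tcp_to_grasp is the distance from the TCP to the grasp point, in m); z points along the fingers, y is the line along which they close (so a half turn about z gives the same grasp; the last joint's range is limited). The gripper opens to 93 mm and grips with 3 to 60 N. Pads are 15 mm wide; open, the fingers measure 128 mm over their backs; the gripper's body (75 mm by 188 mm) begins 65 mm behind the grasp point.
Start: joints at [1.143, 0.615, -0.013, 1.423, 0.008, 1.103, -0.04], TCP at [0.254, -0.598, 0.219] pointing down, gripper open.
Joint ranges: [-3.12, 3.12], [-0.3, 2.06], [-1.34, 1.32], [0.26, 2.42], [-1.36, 4.5], [0.01, 1.98], [-2.84, 2.84]. Speed limits (rad/s): [2.79, 2.79, 3.14, 3.14, 3.14, 3.14, 3.14].

## Interface

Orientations are given as a unit quaternion [w, x, y, z].
In Python, from plant import r gives the robot as it stands.
- The arm moves only by the shell command python3 -m jog 'ROWS' [OPENING] [FORCE]. ROWS is text: rows parted by semicolons, each of 4 numbers parted by spaces: the shift along the world's x, y, z in mm, then the turn about the world's z in degrees. In form: dx dy dz yaw; .... A call has 1 to 20 rows; each row shifts and turns the commanded pose from where the row before left it; what a row does not reach is not made up. A row lasts 1/10 s, in which the tool goes at most 50 mm and 8.59 degrees, less where a joint would pass 70% of its speed; a pose out of reach is approached as far as the arm can. A call is refused whole if a number of a shift passes 50 or a number of a turn 8.59, either way. A call with a gripper value outside its range is refused whole. OPENING is the opening, from 0 (shut) to 1 (fully open), set as the call begins (- or left out, the last holds). The fingers move at their own pace and stop on an object; FORCE is the grip in N (left out, the last holds). Time passes only in rows, so rows that do not move let the fingers close. It gives the time, the measured TCP pose, the force, the opening and the grip force at its end, in the units of the state.
- r.get_obs(): the state, without advancing time (a new reading comes with each control period).
- r.grab_frame(name): name is "scene" or "top" or "wrist"; returns a dict with "img" (480x640x3 uint8, red, green, blue), "fovy" (degrees; the focal length in pixels is half the picture's height over the tangent of half this angle, whatever the lens; pixels are square), "cx", "cy" (the principal point, pixels), "k1" (the pictures are not rectified: a ray, as slopes to the right and down, at radius r is drawn at 1 + k1 r^2 times it, then the intrinsics apply), "pose" (4x4, takes a point from camera to world coordinates). Camera axes: x right, y down, z forward; pixel columns grow to the right and rows downward; lengths in m; the calibration is good to about 2 mm. A picture is of the moment at which its call begins. There is no depth.
- r.finish_job(): hands the job in; it is judged then, once.
The state is a dict: "t": time; "joint_positions": joint angles; "joint_vel": joint speeds; "effort": joint torques, N m; "tool_pos": TCP position; "tcp_rot": TCP orientation; "wrist_force": force on the tool from outside, world axes, zero at the start; "wrist_torque": the same for the moment, N m; "gripper_width": finger opening in m; "finger_force": force on a finger pad.
Only numpy, scipy, OpenCV 4.12 (cv2) and the standard library are available. Lean on these libraries where they do the work, as an engineer would, in place of code of your own. Each camera call takes 0.05 s, during which the arm holds its last target. There are 200 camera calls.

## Working session

There is one attempt and no reset: what is moved stays moved. The work goes in short steps, Python scripts to look and compute and a shell command to move; the robot and the scene stay as the last step left them, time stands still between calls to the robot, and variables do not carry over. Pictures are saved under pics/ and viewed, at most 10 in all, crops included, and the job is handed in when it is done.

```bash
mkdir -p pics; ls; cat > h.py <<'E'
import numpy as np, cv2
from plant import r
def grab(n,f):
    d=r.grab_frame(n); cv2.imwrite(f,cv2.cvtColor(d["img"],cv2.COLOR_RGB2BGR)); np.save(f[:-4]+'.npy',d,allow_pickle=True); return d
def load(f): return np.load(f,allow_pickle=True).item()
def ray(d,u,v):
    f=240/np.tan(np.radians(d["fovy"])/2)
    K=np.array([[f,0,d["cx"]],[0,f,d["cy"]],[0,0,1.]])
    p=cv2.undistortPoints(np.array([[[u,v]]],float),K,np.array([d["k1"],0,0,0,0.]))[0,0]
    P=np.array(d["pose"]); return P[:3,3],P[:3,:3]@np.array([p[0],p[1],1])
def onz(d,u,v,z):
    o,w=ray(d,u,v); return o+w*(z-o[2])/w[2]
E
python3 - <<'E'
from h import *
a=grab("top","pics/top.png");b=grab("scene","pics/scene.png")
for d in(a,b):print(d["fovy"],d["k1"],np.round(d["pose"],3).tolist())
E
```

```text
pics
43.42063856706927 -0.03307318862333931 [[-0.017, -0.995, 0.101, 0.457], [-1.0, 0.016, -0.008, 0.045], [0.006, -0.101, -0.995, 0.931], [0.0, 0.0, 0.0, 1.0]]
56.67313999730026 -0.09863229335854438 [[0.671, 0.482, -0.564, 0.928], [0.742, -0.424, 0.52, -0.302], [0.011, -0.767, -0.642, 0.501], [0.0, 0.0, 0.0, 1.0]]
```

View pics/top.png

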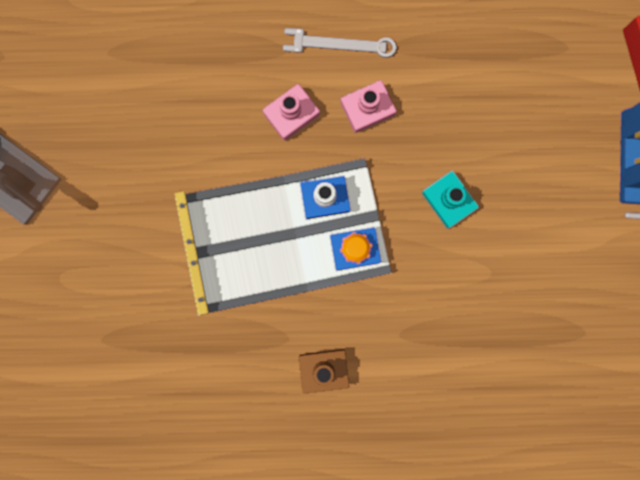

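View pics/scene.png

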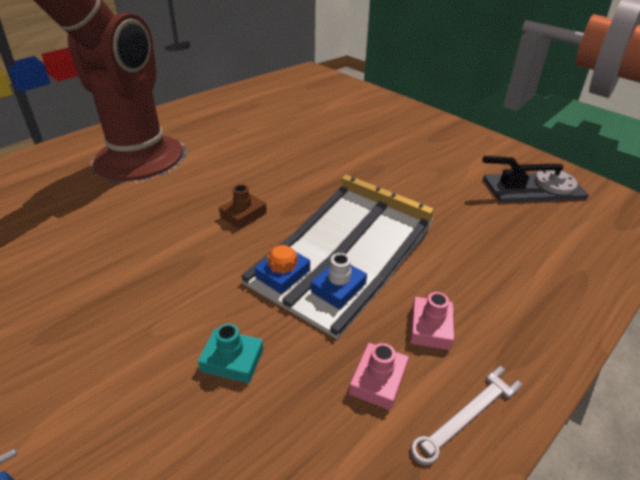

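The top view shows the socket cassette at about (325,197) in the upper lane and the cap cassette at (356,249) in the lower lane. The brass stop is on the left, running from (180,194) to (203,312), so uphill is image left (+y). The scene view agrees.

```bash
python3 - <<'E'
from h import *
d=load("pics/top.npy");hsv=cv2.cvtColor(d["img"],cv2.COLOR_RGB2HSV)
m=cv2.inRange(hsv,(105,130,60),(125,255,255));m[:,500:]=0
for c in cv2.findContours(m,0,2)[0]:
    if cv2.contourArea(c)<300: continue
    q=cv2.minAreaRect(c);b=cv2.boxPoints(q);w=np.array([onz(d,*p,.034) for p in b])
    print("blue",np.round(q[0],1),np.round(w[:,:2]*1e3).tolist(),"c",np.round(w.mean(0)*1e3,1),"L",[round(np.linalg.norm(w[i]-w[i-1])*1e3,1) for i in(1,2)],"ang",[round(np.degrees(np.arctan2(*(w[i]-w[i-1])[1::-1])),1) for i in (1,2)])
m=cv2.inRange(hsv,(20,110,90),(32,255,255));m[:150]=0;m[330:]=0
c=max(cv2.findContours(m,0,2)[0],key=cv2.contourArea);q=cv2.minAreaRect(c)
w=np.array([onz(d,*p,.057) for p in cv2.boxPoints(q)]);print("brass",np.round(w[:,:2]*1e3).tolist(),np.round(w.mean(0)*1e3))
e=(w[1]-w[0]) if np.linalg.norm(w[1]-w[0])>np.linalg.norm(w[2]-w[1]) else w[2]-w[1]
print("bar len",np.linalg.norm(e),"uphill yaw",np.degrees(np.arctan2(e[1],e[0]))%180)
m=cv2.inRange(hsv,(90,0,40),(130,90,130));m[:150]=0;m[330:]=0;m[:,:170]=0;m[:,400:]=0
P=np.argwhere(m)[:,::-1].astype(np.float32);q=cv2.minAreaRect(P)
w=np.array([onz(d,*p,.018) for p in cv2.boxPoints(q)]);print("rails",np.round(w[:,:2]*1e3).tolist(),q)
for p in [(369,160),(391,270)]:print(np.round(onz(d,*p,.018)*1e3))
cv2.imwrite("pics/crop.png",cv2.resize(cv2.cvtColor(d["img"],cv2.COLOR_RGB2BGR)[140:330,165:405],None,fx=3,fy=3,interpolation=2))
E
```

```text
blue [355.3 248.6] [[546.0, 39.0], [556.0, -27.0], [504.0, -35.0], [494.0, 31.0]] c [524.9   1.7  34. ] L [np.float64(67.1), np.float64(52.7)] ang [np.float64(-80.9), np.float64(-171.4)]
blue [325.  196.5] [[627.0, 82.0], [636.0, 16.0], [581.0, 9.0], [572.0, 75.0]] c [604.2  45.7  34. ] L [np.float64(66.8), np.float64(55.6)] ang [np.float64(-82.0), np.float64(-172.5)]
brass [[610.0, 268.0], [613.0, 252.0], [434.0, 216.0], [431.0, 232.0]] [522. 242.  57.]
bar len 0.1822386223928027 uphill yaw 11.373238770529895
rails [[610.0, 271.0], [668.0, -17.0], [489.0, -50.0], [433.0, 232.0]] ((283.721923828125, 234.70242309570312), (118.17440795898438, 191.0905303955078), 77.90524291992188)
[663. -23.  18.]
[493. -52.  18.]
```

View pics/crop.png

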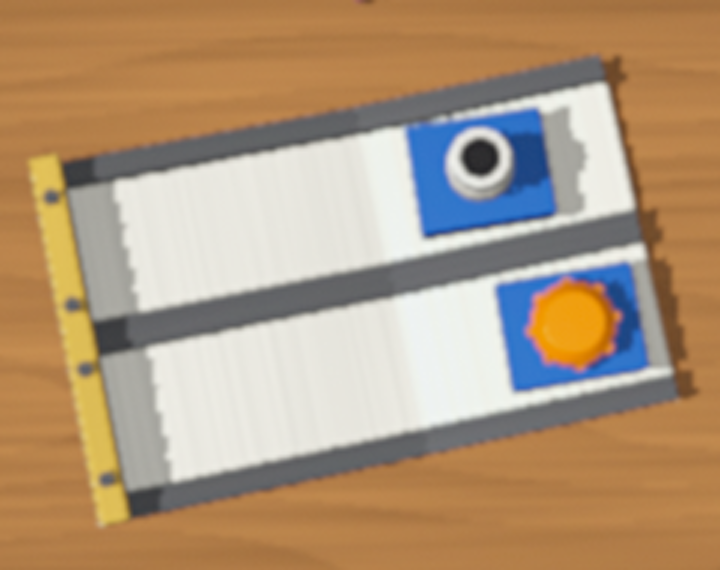

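The crop confirms the ramp axes, with uphill at a yaw of about 101.4°. The socket cassette is at ramp x ≈ -52, well centred in its lane.

```bash
python3 - <<'E'
from h import *
o=r.get_obs();w,x,y,z=o["tcp_rot"]
from scipy.spatial.transform import Rotation as R
M=R.from_quat([x,y,z,w]).as_matrix();print(o["t"],np.round(o["tool_pos"],4),np.round(M,3).tolist(),"y-axis yaw",np.degrees(np.arctan2(M[1,1],M[0,1])),o["gripper_width"])
a=np.radians(101.4);u=np.array([np.cos(a),np.sin(a)]);v=np.array([-u[1],u[0]])
O=((np.array([578,-37.5])+130*u)+(np.array([522,242])-154*u))/2
c=np.array([604.2,45.7]);print("O",O,"cass",(c-O)@u,(c-O)@v)
for X in(-120,68):print(X,O+X*u-42*v)
E
```

```text
0.1 [ 0.2533 -0.5979  0.2176] [[0.921, 0.39, -0.001], [0.39, -0.921, 0.002], [-0.0, -0.002, -1.0]] y-axis yaw -67.03336285461816 0.09289783098372242
O [552.37188808  90.4867459 ] cass -54.14736277340702 -41.953175066057824
-120 [617.26215826 -18.84418675]
68 [580.10257827 165.44679407]
```

```bash
python3 -m jog '22 36 0 4.9; 23 36 0 4.9; 23 36 0 4.9; 23 36 0 4.9; 23 36 0 4.9; 23 36 0 4.9; 23 36 0 4.9; 23 36 0 4.9; 23 36 0 4.9; 23 36 0 4.9; 23 36 0 4.9; 23 36 0 4.9; 23 36 0 4.9; 23 36 0 4.9; 22 37 0 4.9; 21 38 0 4.9; 0 0 0 0; 0 0 0 0' 0.16
python3 - <<'E'
from h import *
grab("wrist","pics/w1.png")
E
```

```text
t: 1.9
tool_pos: [0.6173, -0.0184, 0.2178]
tcp_rot: [-0.001, 0.633, 0.774, -0.001]
wrist_force: [-0.0, -1.1, 0.1]
gripper_width: 0.0149
finger_force: 0.0
```

View pics/w1.png

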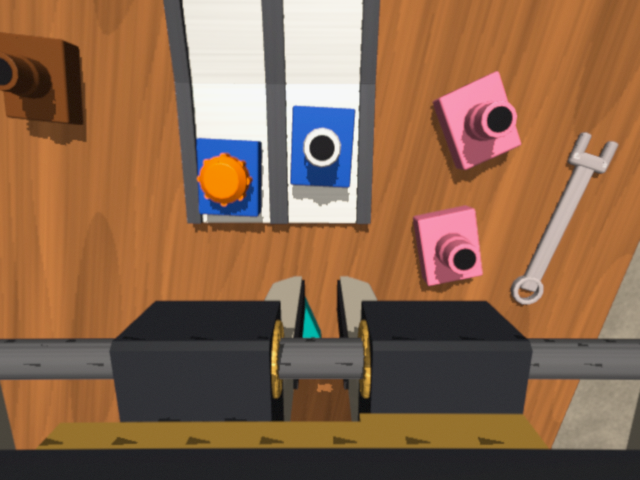

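The wrist view shows the fingers centred behind the socket cassette, whose rear edge runs from about (291,185) to (350,188). The cap cassette is to the left at (224,180) and clear of the fingers.

```bash
python3 - <<'E'
from h import *
d=load("pics/w1.npy")
a=np.radians(101.4);u=np.array([np.cos(a),np.sin(a)]);v=np.array([-u[1],u[0]]);O=np.array([552.4,90.5])
for n,p,z in[("rearL",(291,185),.034),("rearR",(350,188),.034),("frontL",(294,107),.034),("frontR",(354,109),.034),("apronR",(362,222),.010),("apronL",(202,222),.01),("capRR",(260,216),.034)]:
    w=onz(d,*p,z)[:2]*1e3;print(n,w.round(),((w-O)@u).round(1),((w-O)@v).round(1))
E
python3 -m jog '0 0 -40 0; 0 0 -40 0; 0 0 -40 0; 0 0 -30 0; 0 0 -20 0; 0 0 -15 0; 0 0 -8 0; 0 0 0 0'
```

```text
rearL [583.   7.] -87.8 -13.5
rearR [637.  15.] -90.5 -68.0
frontL [573.  74.] -19.8 -17.4
frontR [625.  83.] -21.4 -70.1
apronR [659. -18.] -127.4 -82.7
apronL [500. -50.] -127.7 79.0
capRR [560. -27.] -116.9 16.2
t: 2.75
tool_pos: [0.6171, -0.0205, 0.0251]
tcp_rot: [-0.0, 0.634, 0.773, -0.001]
wrist_force: [-0.6, -0.4, 0.1]
gripper_width: 0.0152
finger_force: 0.0
```

```bash
python3 -m jog '-1.6 7.8 0 0; -1.6 7.8 0 0; -1.6 7.8 0 0; -1.6 7.8 0 0; -1.6 7.8 0 0; -1.6 7.8 0 0; -1.6 7.8 0 0; -1.6 7.8 0 0; -1.6 7.8 0 0; -1.6 7.8 0 0; -1.6 7.8 0 0; -1.6 7.8 0 0; -1.6 7.8 0 0; 0 0 0 0'
python3 - <<'E'
from h import *
grab("wrist","pics/w2.png")
E
```

```text
t: 4.15
tool_pos: [0.5965, 0.0832, 0.0259]
tcp_rot: [-0.0, 0.633, 0.774, 0.0]
wrist_force: [1.1, -2.2, 1.0]
gripper_width: 0.0147
finger_force: 0.9
```

View pics/w2.png

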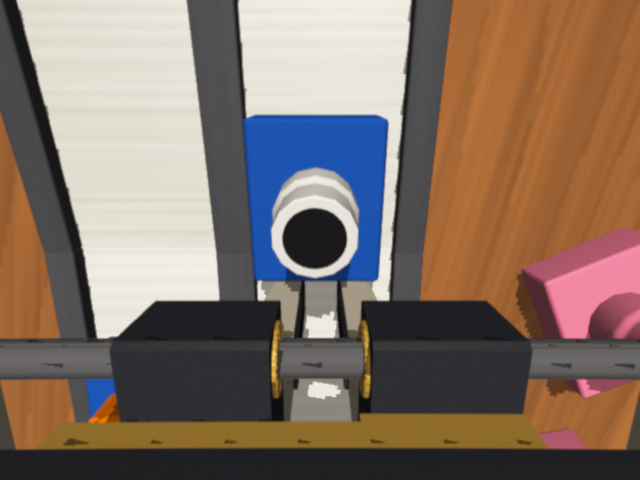

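The wrist view shows the cassette square in its lane on the slope, with both fingers flat on its rear face (row 280). The cap cassette has been passed without contact.

```bash
python3 -m jog '-1.6 7.8 1.0 0; -1.6 7.8 1.1 0; -1.6 7.8 1.1 0; -1.6 7.8 1.1 0; -1.6 7.8 1.1 0; -1.6 7.8 1.1 0; -1.6 7.8 1.1 0; -1.6 7.8 1.1 0; -1.6 7.8 1.1 0; 0 0 0 0'
python3 -m jog '-0.6 2.9 0.4 0; -0.6 2.9 0.4 0; 0 0 0 0'
python3 - <<'E'
from h import *
grab("top","pics/t2.png")
E
```

```text
t: 5.2
tool_pos: [0.5821, 0.1548, 0.0359]
tcp_rot: [-0.001, 0.633, 0.774, 0.001]
wrist_force: [0.2, 0.0, 0.7]
gripper_width: 0.0148
finger_force: 0.0
t: 5.5
tool_pos: [0.5814, 0.1575, 0.0363]
tcp_rot: [0.0, 0.634, 0.774, -0.0]
wrist_force: [1.0, -2.0, 0.8]
gripper_width: 0.0149
finger_force: 0.7
```

```bash
python3 -m jog '-0.4 2 0.3 0; -0.4 2 0.3 0; 0 0 0 0'
```

```text
t: 5.85
tool_pos: [0.5805, 0.1619, 0.0369]
tcp_rot: [0.0, 0.634, 0.774, -0.0]
wrist_force: [0.8, -2.5, 0.8]
gripper_width: 0.0148
finger_force: 1.3
```

```bash
for i in 1; do :; done; python3 -m jog '-0.4 2 0.3 0; -0.4 2 0.2 0; 0 0 0 0'
```

```text
t: 6.15
tool_pos: [0.5797, 0.1661, 0.0375]
tcp_rot: [0.0, 0.634, 0.774, 0.0]
wrist_force: [0.7, -2.5, 1.3]
gripper_width: 0.015
finger_force: 1.5
```

```bash
python3 -m jog '-0.4 2 0.2 0; 0 0 0 0'
```

```text
t: 6.35
tool_pos: [0.5794, 0.1674, 0.0377]
tcp_rot: [0.0, 0.634, 0.774, -0.0]
wrist_force: [0.7, -4.5, 1.3]
gripper_width: 0.0148
finger_force: 2.3
```

```bash
python3 -m jog '-0.3 1.5 0 0; 0 0 0 0; 0 0 0 0'
```

```text
t: 6.65
tool_pos: [0.5794, 0.1674, 0.0377]
tcp_rot: [0.001, 0.634, 0.773, -0.001]
wrist_force: [1.6, -6.7, 2.1]
gripper_width: 0.015
finger_force: 3.2
```

```bash
python3 -m jog '-0.4 2 0 0; -0.4 2 0 0; 0 0 0 0; 0 0 0 0'
python3 -m jog '0.4 -2 0 0; 2 -10 0 0; 4 -20 0 0; 6 -30 10 0; 0 0 40 0; 0 0 40 0; 8 -40 20 0; 8 -40 0 0; 0 0 0 0; 0 0 0 0'
python3 - <<'E'
from h import *
t=grab("top","pics/t3.png");s=grab("scene","pics/s3.png")
k=lambda x:cv2.cvtColor(x,cv2.COLOR_RGB2BGR)
A=cv2.resize(k(t["img"])[150:330,160:400],(400,300),interpolation=2);B=cv2.resize(k(s["img"])[150:360,200:480],(400,300),interpolation=2)
cv2.imwrite("pics/both.png",np.hstack([A,B]))
E
```

```text
t: 7.05
tool_pos: [0.5794, 0.1675, 0.0377]
tcp_rot: [0.003, 0.635, 0.773, -0.003]
wrist_force: [1.0, -11.3, 3.8]
gripper_width: 0.0146
finger_force: 5.5
t: 8.05
tool_pos: [0.6064, 0.0322, 0.1473]
tcp_rot: [-0.001, 0.634, 0.773, 0.001]
wrist_force: [-0.1, 1.1, -0.5]
gripper_width: 0.015
finger_force: 0.0
```

View pics/both.png

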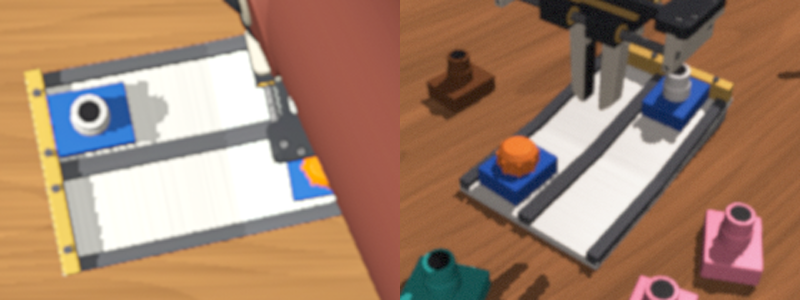

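The combined view shows the socket cassette flush against the brass stop (left half, front edge at about column 48). The cap cassette is still on the apron and the gripper is clear of everything.

```bash
python3 -c "
from plant import r
print(r.finish_job())"
```

```text
the job is handed in; nothing more can be done
None
```

The socket cassette was slid up its lane and rests against the brass stop, the cap cassette was left where it was, and the job is handed in (about 8 s on the robot's clock); no verdict came back.

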